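# Seal the gasketed lid of a food pan

## Task

The lid of the steel food pan rides up on its gasket: press it down firmly all the way round, at the four sides and the four corners, until the whole rim is fully home and flush. Only then push the blue vent plug in its middle fully down. Leave the pan standing about where it is and do not disturb the other things.

Things in the scene. Friction and masses are not known exactly. Their poses are not given: they have to be found in the camera images.
- pan: Steel food pan, loose, 1.3 to 2 kg full, under a pale sealing lid 168 mm (x) by 184 mm (y). Origin: centre of its underside; x points to its side called back (away from the robot at yaw 0), y to left, z up; turned up to 0.5 rad. The lid's middle panel, 100 x 116 mm, is fixed, its top 74 mm above the counter. Round it runs a rim 34 mm wide over an orange gasket; its four sides and four corners each give separately.
- edge_front (a joint): How far the front side of the lid's rim is tilted up, rad: 0 is fully home (flush with the panel), 0.27 (outer edge about 9 mm proud) is the most at the start. It turns about the panel's edge. About 8 N pressed on its press point moves it down; it stays where it is left and stops hard at 0.
- press_front (a point): Point to press on the front side of the rim: on its upper face, half-way along the side, 25 mm out from the panel's edge and 9 mm in from the outer edge; moves with the rim.
- edge_left (a joint): How far the left side of the lid's rim is tilted up, rad: 0 is fully home (flush with the panel), 0.27 (outer edge about 9 mm proud) is the most at the start. It turns about the panel's edge. About 8 N pressed on its press point moves it down; it stays where it is left and stops hard at 0.
- press_left (a point): Point to press on the left side of the rim: on its upper face, half-way along the side, 25 mm out from the panel's edge and 9 mm in from the outer edge; moves with the rim.
- edge_back (a joint): How far the back side of the lid's rim is tilted up, rad: 0 is fully home (flush with the panel), 0.27 (outer edge about 9 mm proud) is the most at the start. It turns about the panel's edge. About 8 N pressed on its press point moves it down; it stays where it is left and stops hard at 0.
- press_back (a point): Point to press on the back side of the rim: on its upper face, half-way along the side, 25 mm out from the panel's edge and 9 mm in from the outer edge; moves with the rim.
- edge_right (a joint): How far the right side of the lid's rim is tilted up, rad: 0 is fully home (flush with the panel), 0.27 (outer edge about 9 mm proud) is the most at the start. It turns about the panel's edge. About 8 N pressed on its press point moves it down; it stays where it is left and stops hard at 0.
- press_right (a point): Point to press on the right side of the rim: on its upper face, half-way along the side, 25 mm out from the panel's edge and 9 mm in from the outer edge; moves with the rim.
- corner_front_left (a joint): How far the front-left corner of the lid's rim is tilted up, rad: 0 is fully home, 0.27 (tip about 11 mm proud) is the most at the start. About 7 N pressed on its press point moves it down; it stays where it is left and stops hard at 0.
- press_front_left (a point): Point to press on the front-left corner of the rim: on its upper face, 29 mm out from the panel's corner along the diagonal and 12 mm in from the rounded tip; moves with the rim.
- corner_back_left (a joint): How far the back-left corner of the lid's rim is tilted up, rad: 0 is fully home, 0.27 (tip about 11 mm proud) is the most at the start. About 7 N pressed on its press point moves it down; it stays where it is left and stops hard at 0.
- press_back_left (a point): Point to press on the back-left corner of the rim: on its upper face, 29 mm out from the panel's corner along the diagonal and 12 mm in from the rounded tip; moves with the rim.
- corner_back_right (a joint): How far the back-right corner of the lid's rim is tilted up, rad: 0 is fully home, 0.27 (tip about 11 mm proud) is the most at the start. About 7 N pressed on its press point moves it down; it stays where it is left and stops hard at 0.
- press_back_right (a point): Point to press on the back-right corner of the rim: on its upper face, 29 mm out from the panel's corner along the diagonal and 12 mm in from the rounded tip; moves with the rim.
- corner_front_right (a joint): How far the front-right corner of the lid's rim is tilted up, rad: 0 is fully home, 0.27 (tip about 11 mm proud) is the most at the start. About 7 N pressed on its press point moves it down; it stays where it is left and stops hard at 0.
- press_front_right (a point): Point to press on the front-right corner of the rim: on its upper face, 29 mm out from the panel's corner along the diagonal and 12 mm in from the rounded tip; moves with the rim.
- vent (a joint): Travel of the blue vent plug, m: 0 is open (up), 0.007 is fully shut (down, hard stop). About 4 N moves it; it stays where it is left.
- vent_top (a point): Centre of the top of the round blue vent plug, 26 mm across, in the middle of the lid; 87 mm above the counter when open, 80 mm when shut. The rest of the lid's top, when home, is 74 mm above the counter.
- tomato_1: Bystander, to be left alone: red tomato, 59x59x68 mm; origin at the centre of its underside.
- tomato_2: Bystander, to be left alone: red tomato, 74x72x69 mm; origin at the centre of its underside.
- onion_1: Bystander, to be left alone: red onion, 64x67x71 mm; origin at the centre of its underside.
- jar_2: Bystander, to be left alone: glass jar with a dark lid, 61x62x85 mm; origin at the centre of its underside.
- food_tub_1: Bystander, to be left alone: round food tub with an orange-yellow lid, 129x129x56 mm (another tub, already shut); origin at the centre of its underside.

How it is judged (in metres and radians):
On the way:
1. all eight parts of the rim are home (each within 0.06 rad of flush, about 2 mm at the edge) while the vent plug is still open (pressed less than 3 mm) (value of joint each of edge_front, edge_left, edge_back, edge_right, corner_front_left, corner_back_left, corner_back_right, corner_front_right below 0.06 rad and value of joint vent below 0.003 m), for 0.1 s.
At the end, for the whole second after the job is handed in: All eight parts of the lid's rim are home (tilted up less than 0.06 rad, about 2 mm at the edge), the vent plug is pressed down by more than 5 of its 7 mm, and the pan stands level and at rest within 50 mm of where it started (value of joint each of edge_front, edge_left, edge_back, edge_right, corner_front_left, corner_back_left, corner_back_right, corner_front_right below 0.06 rad and value of joint vent above 0.005 m and distance of pan from where it was at the start of the episode below 0.05 m and angle between pan's own z axis and vertical below 0.05 rad and linear speed of pan below 0.02 m/s); the robot touches nothing.
It fails at once if another thing on the counter is pushed more than 30 mm away or knocked over (distance of any of tomato_1, tomato_2, onion_1, jar_2, food_tub_1 from where it was at the start of the episode above 0.03 m or angle between any of tomato_1, tomato_2, onion_1, jar_2, food_tub_1's own z axis and vertical above 0.5 rad).
It also fails if it takes over 58 s, if anything falls off the work surface, if the arm or the gripper's body presses on something with over 40 N, if the wrist force passes 120 N, or if a joint passes its speed limit or range.

## Robot

A 6-joint arm with a two-finger parallel gripper is mounted at the origin on a cart in front of the work surface, level with it; the furniture and walls round the work are solid. World frame = base frame: x ahead of the robot, y to its left, z up, the work surface at z = 0. Lengths are in m, angles in degrees, forces in N, time in s.
With the tool pointing down it reaches from about 0.375 to 0.9 m from the base axis. Payload 3.1 kg.
Tool frame: the origin (TCP) lies on the centre line of the jaws, within the pads' length; the fingertips stand 25 mm ahead of it and the grasp point (between the pads) lies 6 mm ahead of it; z points along the fingers, y is the line along which they close (so a half turn about z gives the same grasp; the last joint's range is limited). The gripper opens to 87 mm and grips with 3 to 60 N. Pads are 19 mm wide; open, the fingers measure 117 mm over their backs; the gripper's body (75 mm by 190 mm) begins 51 mm behind the grasp point.
Start: joints at [-10.227, 30.224, 82.088, -0, 67.689, -10.227], TCP at [0.625, 0, 0.215] pointing down, gripper open.
Joint ranges: [-176.69, 176.69], [-43.24, 126.21], [12.49, 139.97], [-82, 262], [0, 151.66], [-163.58, 163.58]. Speed limits (degrees/s): [159.86, 159.86, 180, 180, 180, 180].

## Interface

Orientations are given as a 3x3 rotation matrix whose columns are the frame's x, y, z axes.
In Python, from rig import * gives the robot as it stands.
- The arm moves only by the tool step_arm, never from a script. Its argument "steps" is a list of rows, each a list of 7 numbers: the shift along the tool's x, y, z normalised to -1 to 1, where 1 is 0.3 m, then the turn, a rotation vector about the tool's x, y, z normalised to -1 to 1, where 1 is 45 degrees, then the gripper's target within -1 to 1 (shut at 1, half-way at 0, fully open at -1). A call has 1 to 8 rows; each row is the pose to reach, as a shift and turn from the pose commanded when the call began, along the tool's axes at that moment; what a row does not reach only later rows make up. A row lasts 1/12 s, in which the tool goes at most 41.7 mm and 7.16 degrees, less where a joint would pass 70% of its speed; a pose out of reach is approached as far as the arm can. A call with a number of a shift or a turn outside -1 to 1 is refused whole. A call with a gripper value outside its range is refused whole. The fingers move at their own pace and stop on an object; the grip force is fixed at half the most. Time passes only in rows, so rows that repeat a pose let the fingers close. It gives the time, the measured TCP pose, the force, the opening and the grip force at its end, in the units of the state.
- read_state(): the state, without advancing time (a new reading comes with each control period).
- capture(name): name is "scene" or "side" or "wrist"; returns a dict with "image" (384x512x3 uint8, red, green, blue), "vertical_fov" (degrees; the focal length in pixels is half the picture's height over the tangent of half this angle, whatever the lens; pixels are square), "cx", "cy" (the principal point, pixels), "world_from_camera" (4x4, takes a point from camera to world coordinates); the wrist camera has in their place "T_tool_cam" (4x4, takes a point from camera to tool coordinates, whose origin is the TCP and whose axes are the flange's). Camera axes: x right, y down, z forward; pixel columns grow to the right and rows downward; lengths in m; the calibration is good to about 2 mm. A picture is of the moment at which its call begins: read the wrist's pose just before it. There is no depth.
- hand_in(): hands the job in; it is judged then, once.
The state is a dict: "time_s": time; "joint_positions": joint angles; "qvel": joint speeds; "tau": joint torques, N m; "position": TCP position; "tcp_rot": TCP orientation; "force": force on the tool from outside, world axes, zero at the start; "moment": the same for the moment, N m; "opening": opening from 0.0 (shut) to 1.0 (fully open); "grasp_force": force on a finger pad.
Only numpy, scipy, OpenCV 4.12 (cv2) and the standard library are available. Lean on these libraries where they do the work, as an engineer would, in place of code of your own. Each camera call takes 0.05 s, during which the arm holds its last target. There are 200 camera calls.

## Working session

There is one attempt and no reset: what is moved stays moved. The work goes in short steps, Python scripts to look and compute and a tool call to move; the robot and the scene stay as the last step left them, time stands still between calls to the robot, and variables do not carry over. Pictures are saved under pics/ and viewed, at most 10 in all, crops included, and the job is handed in when it is done.

Besides the shell and the picture viewer there is one more tool, called after ">>>" as a command line: name --pt "numbers of a row" for each row, then --argument value for the rest. step_arm: Moves the arm, as the interface text tells. Scaled input: -1 to 1 covers 0.3 m each way for a shift and 45 degrees each way for a turn. Its arguments: {"type":"object","properties":{"steps":{"type":"array"}},"required":["steps"]}

```bash
mkdir -p pics; python3 - <<'E'
from rig import *
import cv2,numpy as np,pickle
s=read_state();print(s['position'],s['tcp_rot'],s['time_s'],s['opening'])
d={}
for n in('scene','wrist'):
    c=capture(n);d[n]=c;cv2.imwrite(f'pics/{n}0.png',c['image'][:,:,::-1])
    print({k:v for k,v in c.items() if k!='image'})
pickle.dump((s,d),open('d0.pkl','wb'))
E
```

```text
[6.24253210e-01 1.51020800e-04 2.14070004e-01] [[-2.22227420e-05  9.99997717e-01 -2.13672278e-03]
 [ 9.99999939e-01  2.29669882e-05  3.48288126e-04]
 [ 3.48336405e-04 -2.13671491e-03 -9.99997657e-01]] 0.0 0.9961681957804304
{'vertical_fov': 52.56266443906526, 'cx': 252.09067107733443, 'cy': 194.0259311920992, 'world_from_camera': array([[ 0.79959998, -0.24384131,  0.54879987,  0.01611496],
       [-0.60047601, -0.31205152,  0.73624208, -0.86233279],
       [-0.0082724 , -0.91824031, -0.39593725,  0.47494995],
       [ 0.        ,  0.        ,  0.        ,  1.        ]])}
{'vertical_fov': 64.82760203577942, 'cx': 254.7642440182683, 'cy': 188.53521903307066, 'T_tool_cam': array([[ 1.98034531e-04, -9.69221692e-01, -2.46189507e-01,
         6.70429123e-02],
       [ 9.99999909e-01,  9.91640083e-05,  4.14000608e-04,
         6.91441864e-05],
       [-3.76845231e-04, -2.46189567e-01,  9.69221623e-01,
        -1.69034907e-01],
       [ 0.00000000e+00,  0.00000000e+00,  0.00000000e+00,
         1.00000000e+00]])}
```

View pics/scene0.png

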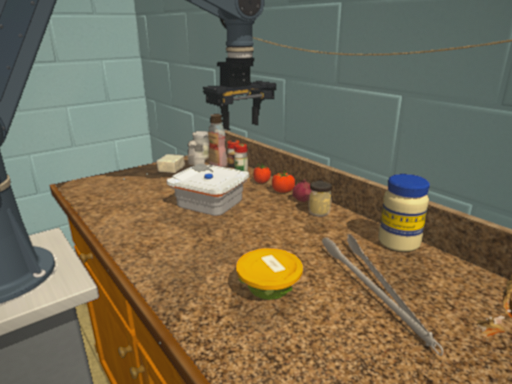

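View pics/wrist0.png

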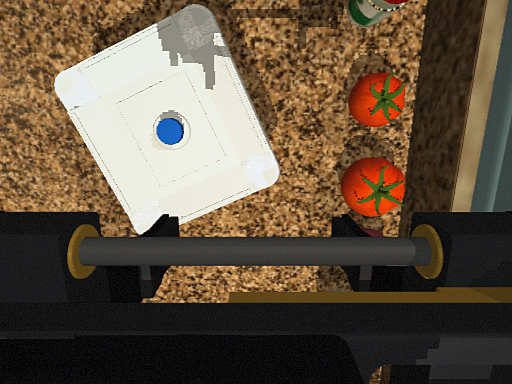

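```bash
cat > h.py <<'E'
import numpy as np,cv2,pickle
def ray(c,s,uv,z):
    f=192/np.tan(np.radians(c['vertical_fov']/2))
    T=np.eye(4);T[:3,:3]=s['tcp_rot'];T[:3,3]=s['position']
    T=T@c['T_tool_cam']
    d=T[:3,:3]@[(uv[0]-c['cx'])/f,(uv[1]-c['cy'])/f,1]
    return T[:3,3]+d*(z-T[2,3])/d[2]
def proj(c,s,P):
    f=192/np.tan(np.radians(c['vertical_fov']/2))
    T=np.eye(4);T[:3,:3]=s['tcp_rot'];T[:3,3]=s['position']
    T=np.linalg.inv(T@c['T_tool_cam']);p=T[:3,:3]@P+T[:3,3]
    return f*p[:2]/p[2]+[c['cx'],c['cy']]
E
python3 - <<'E'
from h import *
s,d=pickle.load(open('d0.pkl','rb'));c=d['wrist']
hsv=cv2.cvtColor(c['image'],cv2.COLOR_RGB2HSV)
m=cv2.inRange(hsv,(105,150,80),(125,255,255));m[:90]=0;m[180:]=0
M=cv2.moments(m,True);v=(M['m10']/M['m00'],M['m01']/M['m00']);o=ray(c,s,v,.087);print(v,o)
# straight side points (outer edge): back-left side line etc.
for n,uv in dict(FL=(57,80),BL=(205,4),BR=(279,175),FR=(140,233),bottle=(375,5),tom1=(377,99),tom2=(373,186)).items():
    p=ray(c,s,uv,.08);print(n,p-o*0,np.degrees(np.arctan2(*(p-o)[1::-1])),np.linalg.norm((p-o)[:2]))
for yaw in(26,28,30):
  a=np.radians(yaw);R=np.array([[np.cos(a),-np.sin(a)],[np.sin(a),np.cos(a)]])
  print(yaw,[proj(c,s,np.r_[o[:2]+R@[x,y],.074]).round().tolist() for x,y in((-84,92),(84,92),(84,-92),(-84,-92),(-50,58),(50,58),(50,-58),(-50,-58)) for x,y in[(x/1e3,y/1e3)]])
im=cv2.resize(c['image'][0:240,30:350,::-1],None,fx=2.5,fy=2.5,interpolation=2);cv2.imwrite('pics/crop.png',im)
E
```

```text
(169.4442379182156, 131.03159851301115) [0.54189002 0.04917821 0.087     ]
FL [0.43647455 0.09638055 0.08      ] 155.87838686348914 0.11550100423209547
BL [0.57954827 0.16076482 0.08      ] 71.35149079051745 0.11776975801676362
BR [0.64894234 0.00454448 0.08      ] -22.63290324273051 0.11598435242177062
FR [ 0.50079961 -0.05914692  0.08      ] -110.77298105416612 0.11585661048003355
bottle [0.73182036 0.15991552 0.08      ] 30.243968250877177 0.2198551519384394
tom1 [0.74165224 0.07912526 0.08      ] 8.525918581154157 0.20199448472503245
tom2 [ 0.7460997  -0.00697069  0.08      ] -15.373965269791018 0.21178831697689846
26 [[50.0, 82.0], [203.0, -3.0], [287.0, 175.0], [148.0, 240.0], [99.0, 99.0], [188.0, 51.0], [243.0, 160.0], [159.0, 201.0]]
28 [[50.0, 87.0], [198.0, -5.0], [289.0, 171.0], [152.0, 241.0], [99.0, 102.0], [186.0, 50.0], [244.0, 158.0], [162.0, 201.0]]
30 [[49.0, 91.0], [194.0, -6.0], [290.0, 167.0], [156.0, 242.0], [98.0, 104.0], [183.0, 49.0], [245.0, 155.0], [164.0, 202.0]]
```

View pics/crop.png

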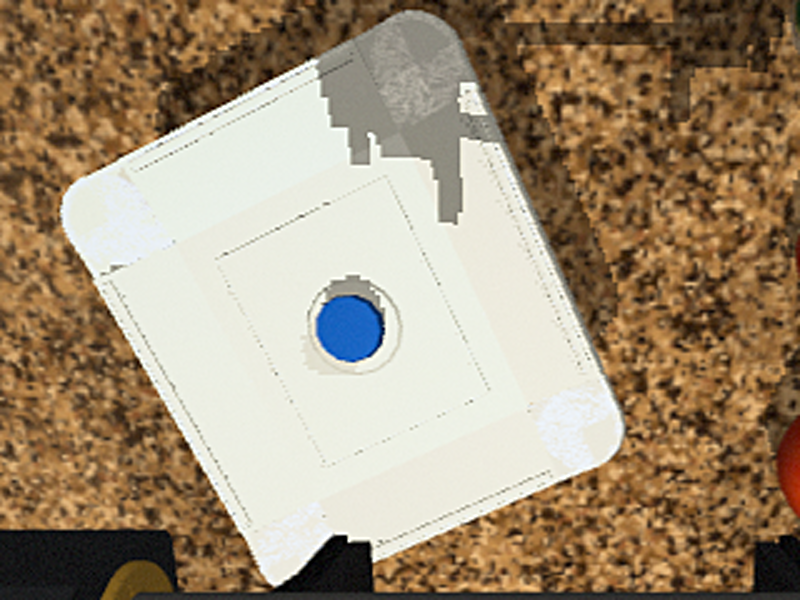

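```bash
python3 - <<'E'
from h import *
s,d=pickle.load(open('d0.pkl','rb'));c=d['wrist']
q=[ray(c,s,(u/2.5+30,v/2.5),.074)[:2] for u,v in((217,259),(388,177),(490,388),(326,466))]
print(q,sum(q)/4)
for i in range(4):
    e=q[(i+1)%4]-q[i];print(np.degrees(np.arctan2(e[1],e[0])),np.linalg.norm(e))
o=(sum(q)/4+[.5419,.0492])/2;print(o)
E
```

```text
[array([0.4882    , 0.07497462]), array([0.55733043, 0.10531933]), array([0.59463071, 0.02399965]), array([ 0.52475243, -0.00901707])] [0.54122839 0.04881913]
23.699006624691524 0.07549713028074251
-65.35968797581802 0.0894661961839052
-154.70977615990572 0.07728569206056099
113.51824074185905 0.09160067927540524
[0.5415642  0.04900957]
```

```bash
python3 - <<'E'
from h import *
a=np.radians(24);R=np.array([[np.cos(a),-np.sin(a)],[np.sin(a),np.cos(a)]])
for n,p in dict(F=(-75,0),FL=(-70.5,78.5),L=(0,83),BL=(70.5,78.5),B=(75,0),BR=(70.5,-78.5),Rt=(0,-83),FR=(-70.5,-78.5),vent=(0,0)).items():
    w=np.array([.5415,.049])+R@p/1e3 if 0 else np.array([.5415,.049])+R@(np.array(p)/1e3);print(n,w.round(4))
s,d=pickle.load(open('d0.pkl','rb'));c=d['scene'];f=192/np.tan(np.radians(c['vertical_fov']/2));T=c['world_from_camera']
for uv in((240,172),(220,167),(200,165)):
    q=T[:3,:3]@[(uv[0]-c['cx'])/f,(uv[1]-c['cy'])/f,1];print(uv,T[:3,3]-q*T[2,3]/q[2])
E
```

```text
F [0.473  0.0185]
FL [0.4452 0.092 ]
L [0.5077 0.1248]
BL [0.574  0.1494]
B [0.61   0.0795]
BR [0.6378 0.006 ]
Rt [ 0.5753 -0.0268]
FR [ 0.509  -0.0514]
vent [0.5415 0.049 ]
(240, 172) [0.75929968 0.20541491 0.        ]
(220, 167) [0.73228361 0.29484485 0.        ]
(200, 165) [6.85537705e-01 3.60406148e-01 5.55111512e-17]
```

>>> step_arm --pt "0.062 -0.507 0.27 0 0 0 1" --pt "0.062 -0.507 0.27 0 0 0 1" --pt "0.062 -0.507 0.27 0 0 0 1" --pt "0.062 -0.507 0.27 0 0 0 1" --pt "0.062 -0.507 0.27 0 0 0 1" --pt "0.062 -0.507 0.27 0 0 0 1" --pt "0.062 -0.507 0.27 0 0 0 1" --pt "0.062 -0.507 0.27 0 0 0 1"

```text
time_s: 0.77
position: [0.476, 0.018, 0.1349]
tcp_rot: [[0.0, 1.0, 0.005], [1.0, -0.0, -0.001], [-0.001, 0.005, -1.0]]
force: [0.0, -0.1, -0.0]
opening: 0.476
grasp_force: 0.0
```

>>> step_arm --pt "0 0 0.03 0 0 0 1" --pt "0 0 0.05 0 0 0 1" --pt "0 0 0.05 0 0 0 1" --pt "0 0 0.05 0 0 0 1" --pt "0 0 0.07 0 0 0 1" --pt "0 0 0.09 0 0 0 1" --pt "0 0 0.105 0 0 0 1" --pt "0 0 0.115 0 0 0 1"

```text
time_s: 1.43
position: [0.4725, 0.0187, 0.0988]
tcp_rot: [[-0.0, 1.0, -0.001], [1.0, 0.0, 0.0], [0.0, -0.001, -1.0]]
force: [-0.1, -0.3, 0.1]
opening: 0.007
grasp_force: 0.0
```

```bash
python3 - <<'E'
from rig import *
from h import *
c=capture('wrist');cv2.imwrite('pics/w1.png',c['image'][:,:,::-1]);s=read_state();print(s['position'],s['force'],s['opening'])
E
```

```text
[0.47221772 0.01871532 0.09848624] [-0.0953105  -0.71027565 -0.71000197] 0.005800291563721235
```

View pics/w1.png

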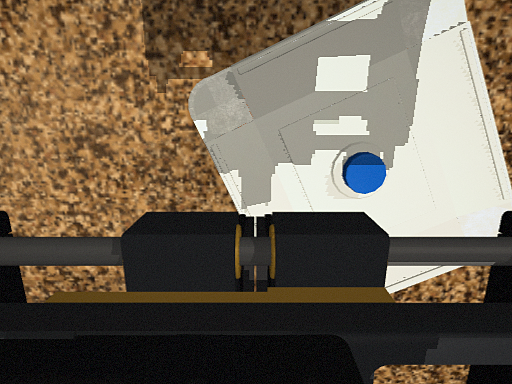

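>>> step_arm --pt "0 0 0.005 0 0 0 1" --pt "0 0 0.01 0 0 0 1" --pt "0 0 0.01 0 0 0 1"

```text
time_s: 1.73
position: [0.4728, 0.0187, 0.0964]
tcp_rot: [[-0.0, 1.0, -0.0], [1.0, 0.0, 0.0], [0.0, -0.0, -1.0]]
force: [-0.3, 0.8, -0.4]
opening: 0.002
grasp_force: 0.0
```

```bash
python3 - <<'E'
from rig import *
from h import *
c=capture('wrist');s=read_state();print(s['position'],s['force'])
print(proj(c,s,s['position']+s['tcp_rot']@[0,0,.025]))
hsv=cv2.cvtColor(c['image'],cv2.COLOR_RGB2HSV)
m=cv2.inRange(hsv,(105,150,80),(125,255,255))
n,_,st,ce=cv2.connectedComponentsWithStats(m);i=1+st[1:,4].argmax();print(ce[i],st[i],ray(c,s,ce[i],.087))
c=capture('side');print(c['world_from_camera'],c['cx'],c['cy'],c['vertical_fov']);cv2.imwrite('pics/side1.png',c['image'][:,:,::-1])
E
```

```text
[0.47286815 0.01864234 0.09652156] [-0.05846926  0.23277063 -0.04353112]
[254.53619212 213.97478273]
[366.10744436 173.65541059] [ 346  153   41   42 1303] [0.54001665 0.04957872 0.087     ]
[[ 0.83430822 -0.36133428  0.41637404  0.11125139]
 [-0.55128918 -0.5424757   0.63387724 -0.82443811]
 [-0.00316878 -0.75839149 -0.65179161  0.79999866]
 [ 0.          0.          0.          1.        ]] 258.8344291084005 183.1393884501903 48.759473655794324
```

View pics/side1.png

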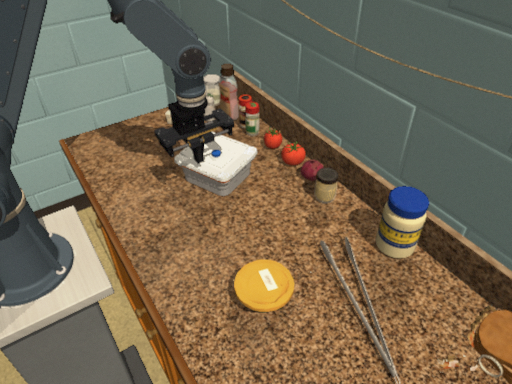

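>>> step_arm --pt "0 0 0.005 0 0 0 1" --pt "0 0 0.01 0 0 0 1" --pt "0 0 0.01 0 0 0 1"

```text
time_s: 2.08
position: [0.4727, 0.0186, 0.0934]
tcp_rot: [[0.0, 1.0, -0.0], [1.0, -0.0, 0.0], [0.0, -0.0, -1.0]]
force: [-0.9, -0.0, -0.6]
opening: 0.008
grasp_force: 0.0
```

```bash
python3 - <<'E'
from rig import *
from h import *
c=capture('side');w=capture('wrist')
im=np.vstack([cv2.resize(c['image'][110:210,140:280],(560,400),interpolation=2)[:400],cv2.resize(w['image'][110:310,180:460],(560,400))])[:, :, ::-1]
im=np.hstack([im[:400],im[400:]]);cv2.imwrite('pics/s2.png',cv2.resize(im,(800,286)))
E
```

```text
(no output)
```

View pics/s2.png

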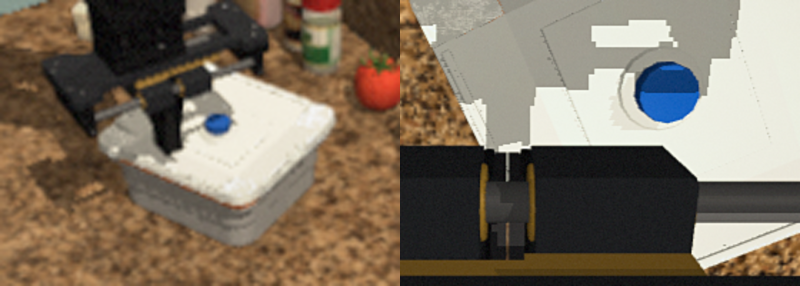

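```bash
python3 - <<'E'
from rig import *
from h import *
c=capture('side');s=read_state();print(s['position'],s['force'])
f=192/np.tan(np.radians(c['vertical_fov']/2));T=np.linalg.inv(c['world_from_camera'])
for P in([.4727,.0186,.0684],[.4727,.0186,.08],[.4727,.0186,.0934],[.5415,.049,.087],[.473,.0185,.074]):
    p=T[:3,:3]@P+T[:3,3];print(P,f*p[:2]/p[2]+[c['cx'],c['cy']])
hsv=cv2.cvtColor(c['image'],cv2.COLOR_RGB2HSV);m=cv2.inRange(hsv,(105,150,80),(125,255,255))[100:200,150:280]
print(np.argwhere(m).mean(0)+[100,150])
E
```

```text
[0.47286119 0.01863428 0.0935422 ] [-0.12191213  0.42413916 -0.42091856]
[0.4727, 0.0186, 0.0684] [200.16471622 171.07093479]
[0.4727, 0.0186, 0.08] [199.76688754 167.76264511]
[0.4727, 0.0186, 0.0934] [199.30078918 163.88663401]
[0.5415, 0.049, 0.087] [216.27550767 151.81202373]
[0.473, 0.0185, 0.074] [200.08816265 169.4601388 ]
[152.625 215.775]
```

>>> step_arm --pt "0 0 0.005 0 0 0 1" --pt "0 0 0.01 0 0 0 1" --pt "0 0 0.015 0 0 0 1" --pt "0 0 0.015 0 0 0 1"

```text
time_s: 2.57
position: [0.4727, 0.0187, 0.0887]
tcp_rot: [[0.0, 1.0, -0.001], [1.0, -0.0, 0.0], [0.0, -0.001, -1.0]]
force: [-0.4, 0.2, -0.2]
opening: 0.002
grasp_force: 0.0
```

>>> step_arm --pt "0 0 0.005 0 0 0 1" --pt "0 0 0.01 0 0 0 1" --pt "0 0 0.015 0 0 0 1" --pt "0 0 0.015 0 0 0 1"

```text
time_s: 2.9
position: [0.4727, 0.0187, 0.0842]
tcp_rot: [[0.0, 1.0, -0.001], [1.0, -0.0, 0.0], [0.0, -0.001, -1.0]]
force: [-0.5, -0.1, -0.6]
opening: 0.007
grasp_force: 0.0
```

```bash
python3 - <<'E'
from rig import *
from h import *
c=capture('side');w=capture('wrist');s=read_state();print(s['position'],s['force'])
a=cv2.resize(c['image'][120:200,150:250],(500,400),interpolation=2);b=cv2.resize(w['image'][160:300,180:285],(300,400))
cv2.imwrite('pics/s3.png',np.hstack([a,b])[:,:,::-1])
E
```

```text
[0.47279154 0.01864677 0.08443926] [-0.03395554 -0.40124798 -0.31412205]
```

View pics/s3.png

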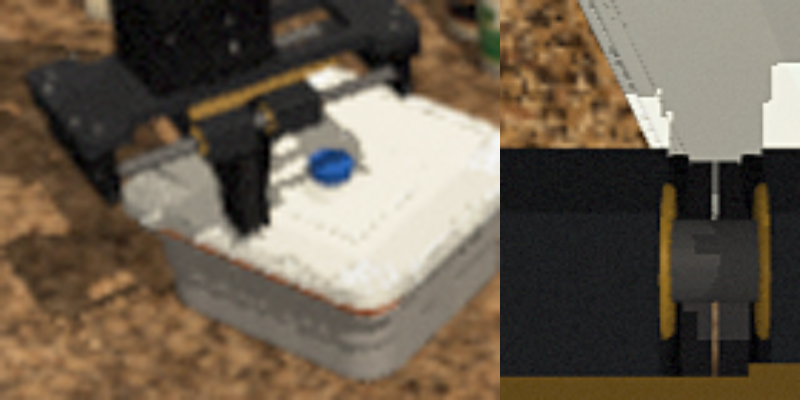

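>>> step_arm --pt "0 0 0.005 0 0 0 1" --pt "0 0 0.01 0 0 0 1" --pt "0 0 0.015 0 0 0 1" --pt "0 0 0.015 0 0 0 1"

```text
time_s: 3.33
position: [0.4727, 0.0187, 0.0798]
tcp_rot: [[0.0, 1.0, -0.001], [1.0, -0.0, 0.0], [0.0, -0.001, -1.0]]
force: [-1.1, 0.6, 0.3]
opening: 0.008
grasp_force: 0.0
```

>>> step_arm --pt "0 0 0.005 0 0 0 1" --pt "0 0 0.01 0 0 0 1" --pt "0 0 0.01 0 0 0 1"

```text
time_s: 3.58
position: [0.4727, 0.0186, 0.0768]
tcp_rot: [[0.0, 1.0, -0.001], [1.0, -0.0, 0.0], [0.0, -0.001, -1.0]]
force: [-0.3, -0.6, -0.3]
opening: 0.004
grasp_force: 0.0
```

>>> step_arm --pt "0 0 0.005 0 0 0 1" --pt "0 0 0.01 0 0 0 1" --pt "0 0 0.01 0 0 0 1"

```text
time_s: 3.83
position: [0.473, 0.0186, 0.0741]
tcp_rot: [[-0.0, 1.0, 0.0], [1.0, 0.0, -0.0], [-0.0, 0.0, -1.0]]
force: [-0.7, 0.9, 1.7]
opening: 0.003
grasp_force: 1.1
```

```bash
python3 - <<'E'
from rig import *
from h import *
c=capture('side');w=capture('wrist');s=read_state();print(s['position'],s['force'],s['tau'])
a=cv2.resize(c['image'][120:200,150:250],(500,400),interpolation=2);b=cv2.resize(w['image'][160:300,180:285],(300,400))
cv2.imwrite('pics/s4.png',np.hstack([a,b])[:,:,::-1])
E
```

```text
[0.47298582 0.01860863 0.0741295 ] [-0.48292865  0.14950408  0.29124734] [ 1.16006710e-02 -3.53665173e+01 -7.75899053e+00  5.71229949e-02
  1.13075698e-02 -6.72900496e-04]
```

View pics/s4.png

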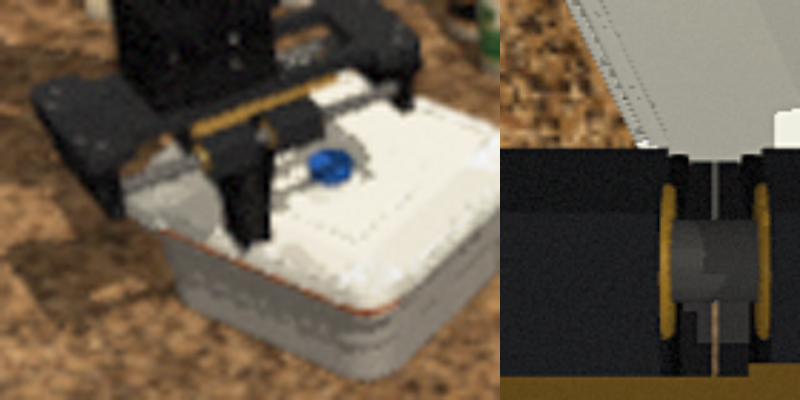

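>>> step_arm --pt "0 0 0.005 0 0 0 1" --pt "0 0 0.01 0 0 0 1" --pt "0 0 0.01 0 0 0 1"

```text
time_s: 4.18
position: [0.4723, 0.0184, 0.0713]
tcp_rot: [[-0.001, 1.0, -0.001], [1.0, 0.001, -0.001], [-0.001, -0.001, -1.0]]
force: [-1.9, -1.7, 5.0]
opening: 0.006
grasp_force: 2.4
```

>>> step_arm --pt "0 0 0.005 0 0 0 1" --pt "0 0 0.01 0 0 0 1" --pt "0 0 0.01 0 0 0 1"

```text
time_s: 4.43
position: [0.4718, 0.0182, 0.0682]
tcp_rot: [[-0.001, 1.0, -0.002], [1.0, 0.001, -0.001], [-0.001, -0.002, -1.0]]
force: [-1.8, -2.7, 5.4]
opening: 0.003
grasp_force: 2.5
```

>>> step_arm --pt "0 0 0.005 0 0 0 1" --pt "0 0 0.01 0 0 0 1" --pt "0 0 0.01 0 0 0 1"

```text
time_s: 4.68
position: [0.4717, 0.0181, 0.0665]
tcp_rot: [[-0.001, 1.0, -0.002], [1.0, 0.001, -0.001], [-0.001, -0.002, -1.0]]
force: [-5.1, -3.0, 17.7]
opening: 0.008
grasp_force: 9.0
```

>>> step_arm --pt "0 0 -0.075 0 0 0 1" --pt "0.12 -0.046 -0.075 0 0 0 1" --pt "0.245 -0.092 -0.075 0 0 0 1" --pt "0.245 -0.092 -0.075 0 0 0 1" --pt "0.245 -0.092 -0.05 0 0 0 1" --pt "0.245 -0.092 -0.03 0 0 0 1" --pt "0.245 -0.092 -0.02 0 0 0 1" --pt "0.245 -0.092 -0.01 0 0 0 1"

```text
time_s: 5.35
position: [0.4452, 0.0918, 0.0674]
tcp_rot: [[0.003, 1.0, -0.002], [1.0, -0.003, 0.001], [0.001, -0.002, -1.0]]
force: [-1.8, 4.8, 7.0]
opening: 0.002
grasp_force: 3.5
```

>>> step_arm --pt "0 0 0.01 0 0 0 1" --pt "0 0 0.01 0 0 0 1" --pt "0 0 0.01 0 0 0 1"

```text
time_s: 5.6
position: [0.4452, 0.0918, 0.0663]
tcp_rot: [[0.003, 1.0, -0.001], [1.0, -0.003, 0.001], [0.001, -0.001, -1.0]]
force: [-4.4, 5.7, 21.5]
opening: 0.006
grasp_force: 11.1
```

>>> step_arm --pt "0 0 -0.075 0 0 0 1" --pt "0.055 0.104 -0.075 0 0 0 1" --pt "0.109 0.208 -0.075 0 0 0 1" --pt "0.109 0.208 -0.075 0 0 0 1" --pt "0.109 0.208 -0.05 0 0 0 1" --pt "0.109 0.208 -0.03 0 0 0 1" --pt "0.109 0.208 -0.02 0 0 0 1" --pt "0.109 0.208 -0.01 0 0 0 1"

```text
time_s: 6.27
position: [0.5076, 0.1249, 0.0675]
tcp_rot: [[0.003, 1.0, 0.001], [1.0, -0.003, 0.002], [0.002, 0.001, -1.0]]
force: [1.1, 4.6, 6.4]
opening: 0.004
grasp_force: 3.7
```

>>> step_arm --pt "0 0 0.01 0 0 0 1" --pt "0 0 0.01 0 0 0 1" --pt "0 0 0.01 0 0 0 1"

```text
time_s: 6.52
position: [0.5077, 0.125, 0.0665]
tcp_rot: [[0.002, 1.0, 0.002], [1.0, -0.002, 0.002], [0.002, 0.002, -1.0]]
force: [-2.2, 5.1, 19.5]
opening: 0.006
grasp_force: 9.5
```

>>> step_arm --pt "0 0 -0.075 0 0 0 1" --pt "0.041 0.11 -0.075 0 0 0 1" --pt "0.082 0.221 -0.075 0 0 0 1" --pt "0.082 0.221 -0.075 0 0 0 1" --pt "0.082 0.221 -0.05 0 0 0 1" --pt "0.082 0.221 -0.03 0 0 0 1" --pt "0.082 0.221 -0.02 0 0 0 1" --pt "0.082 0.221 -0.01 0 0 0 1"

```text
time_s: 7.18
position: [0.5727, 0.1495, 0.0673]
tcp_rot: [[0.001, 1.0, -0.001], [1.0, -0.001, 0.001], [0.001, -0.001, -1.0]]
force: [0.4, 3.4, 6.4]
opening: 0.006
grasp_force: 3.1
```

>>> step_arm --pt "0 0 0.01 0 0 0 1" --pt "0 0 0.01 0 0 0 1" --pt "0 0 0.01 0 0 0 1"

```text
time_s: 7.43
position: [0.5729, 0.1495, 0.0665]
tcp_rot: [[0.001, 1.0, -0.0], [1.0, -0.001, 0.001], [0.001, -0.0, -1.0]]
force: [-0.7, 1.7, 15.0]
opening: 0.007
grasp_force: 7.5
```

>>> step_arm --pt "0 0 -0.075 0 0 0 1" --pt "-0.116 0.06 -0.075 0 0 0 1" --pt "-0.233 0.12 -0.075 0 0 0 1" --pt "-0.233 0.12 -0.075 0 0 0 1" --pt "-0.233 0.12 -0.05 0 0 0 1" --pt "-0.233 0.12 -0.03 0 0 0 1" --pt "-0.233 0.12 -0.02 0 0 0 1" --pt "-0.233 0.12 -0.01 0 0 0 1"

```text
time_s: 8.1
position: [0.6091, 0.0793, 0.0675]
tcp_rot: [[-0.002, 1.0, -0.001], [1.0, 0.002, -0.002], [-0.002, -0.001, -1.0]]
force: [0.4, -4.1, 7.4]
opening: 0.005
grasp_force: 3.5
```

>>> step_arm --pt "0 0 0.01 0 0 0 1" --pt "0 0 0.01 0 0 0 1" --pt "0 0 0.01 0 0 0 1"

```text
time_s: 8.35
position: [0.6092, 0.0794, 0.0666]
tcp_rot: [[-0.003, 1.0, -0.0], [1.0, 0.003, -0.002], [-0.002, -0.0, -1.0]]
force: [-3.2, -4.1, 15.4]
opening: 0.007
grasp_force: 7.5
```

>>> step_arm --pt "0 0 -0.075 0 0 0 1" --pt "-0.12 0.046 -0.075 0 0 0 1" --pt "-0.245 0.093 -0.075 0 0 0 1" --pt "-0.245 0.093 -0.075 0 0 0 1" --pt "-0.245 0.093 -0.05 0 0 0 1" --pt "-0.245 0.093 -0.03 0 0 0 1" --pt "-0.245 0.093 -0.02 0 0 0 1" --pt "-0.245 0.093 -0.01 0 0 0 1"

```text
time_s: 9.02
position: [0.6374, 0.0066, 0.0676]
tcp_rot: [[-0.003, 1.0, -0.0], [1.0, 0.003, -0.002], [-0.002, -0.0, -1.0]]
force: [-0.8, -3.7, 7.0]
opening: 0.01
grasp_force: 3.2
```

>>> step_arm --pt "0 0 0.01 0 0 0 1" --pt "0 0 0.01 0 0 0 1" --pt "0 0 0.01 0 0 0 1"

```text
time_s: 9.27
position: [0.6375, 0.0066, 0.0665]
tcp_rot: [[-0.003, 1.0, 0.0], [1.0, 0.003, -0.002], [-0.002, 0.0, -1.0]]
force: [-1.7, -4.5, 12.8]
opening: 0.003
grasp_force: 6.4
```

>>> step_arm --pt "0 0 -0.075 0 0 0 1" --pt "-0.055 -0.104 -0.075 0 0 0 1" --pt "-0.109 -0.208 -0.075 0 0 0 1" --pt "-0.109 -0.208 -0.075 0 0 0 1" --pt "-0.109 -0.208 -0.05 0 0 0 1" --pt "-0.109 -0.208 -0.03 0 0 0 1" --pt "-0.109 -0.208 -0.02 0 0 0 1" --pt "-0.109 -0.208 -0.01 0 0 0 1"

```text
time_s: 9.93
position: [0.5755, -0.026, 0.0674]
tcp_rot: [[-0.002, 1.0, -0.002], [1.0, 0.002, -0.0], [-0.0, -0.002, -1.0]]
force: [-2.7, -1.2, 7.7]
opening: 0.004
grasp_force: 3.5
```

>>> step_arm --pt "0 0 0.01 0 0 0 1" --pt "0 0 0.01 0 0 0 1" --pt "0 0 0.01 0 0 0 1"

```text
time_s: 10.18
position: [0.5756, -0.0261, 0.0666]
tcp_rot: [[-0.002, 1.0, -0.001], [1.0, 0.002, -0.0], [-0.0, -0.001, -1.0]]
force: [-5.6, -0.7, 17.1]
opening: 0.008
grasp_force: 8.6
```

>>> step_arm --pt "0 0 -0.075 0 0 0 1" --pt "-0.041 -0.11 -0.075 0 0 0 1" --pt "-0.082 -0.221 -0.075 0 0 0 1" --pt "-0.082 -0.221 -0.075 0 0 0 1" --pt "-0.082 -0.221 -0.05 0 0 0 1" --pt "-0.082 -0.221 -0.03 0 0 0 1" --pt "-0.082 -0.221 -0.02 0 0 0 1" --pt "-0.082 -0.221 -0.01 0 0 0 1"

```text
time_s: 10.85
position: [0.5105, -0.0517, 0.0674]
tcp_rot: [[-0.002, 1.0, 0.0], [1.0, 0.002, -0.001], [-0.001, 0.0, -1.0]]
force: [-2.9, -2.8, 6.1]
opening: 0.006
grasp_force: 3.2
```

>>> step_arm --pt "0 0 0.01 0 0 0 1" --pt "0 0 0.01 0 0 0 1" --pt "0 0 0.01 0 0 0 1"

```text
time_s: 11.1
position: [0.5105, -0.0518, 0.0663]
tcp_rot: [[-0.002, 1.0, 0.001], [1.0, 0.002, -0.002], [-0.002, 0.001, -1.0]]
force: [-4.7, -2.9, 20.5]
opening: 0.004
grasp_force: 10.0
```

>>> step_arm --pt "0 0 -0.13 0 0 0 1" --pt "0 0 -0.26 0 0 0 1" --pt "0.17 0.387 -0.5 0 0 0 1" --pt "0.17 0.387 -0.5 0 0 0 1" --pt "0.17 0.387 -0.5 0 0 0 1" --pt "0.17 0.387 -0.5 0 0 0 1" --pt "0.17 0.387 -0.5 0 0 0 1" --pt "0.17 0.387 -0.5 0 0 0 1"

```text
time_s: 11.77
position: [0.6268, 0.0008, 0.2143]
tcp_rot: [[-0.002, 1.0, 0.001], [1.0, 0.002, -0.0], [-0.0, 0.001, -1.0]]
force: [-0.4, -0.4, 0.4]
opening: 0.008
grasp_force: 0.0
```

```bash
python3 - <<'E'
from rig import *
from h import *
s=read_state();c=capture('wrist');d=capture('side')
print(s['position'],s['force'])
hsv=cv2.cvtColor(c['image'],cv2.COLOR_RGB2HSV)
m=cv2.inRange(hsv,(105,150,80),(125,255,255));m[:90]=0;m[180:]=0
y,x=np.nonzero(m);print(ray(c,s,(x.mean(),y.mean()),.087))
a=cv2.resize(c['image'][0:240,30:350],(533,400),interpolation=2);b=cv2.resize(d['image'][130:200,160:270],(629,400),interpolation=2)
im=np.hstack([a,b])[:,:,::-1];cv2.imwrite('pics/e.png',cv2.resize(im,(800,275)))
E
```

```text
[0.62678881 0.00081663 0.21428819] [-0.41616384 -0.42813131  0.37690017]
[0.54168298 0.04925061 0.087     ]
```

View pics/e.png

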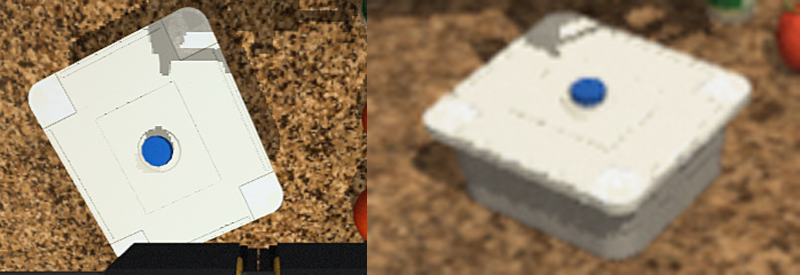

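>>> step_arm --pt "0.161 -0.284 0.2 0 0 0 1" --pt "0.161 -0.284 0.2 0 0 0 1" --pt "0.161 -0.284 0.2 0 0 0 1" --pt "0.161 -0.284 0.3 0 0 0 1" --pt "0.161 -0.284 0.4 0 0 0 1" --pt "0.161 -0.284 0.417 0 0 0 1" --pt "0.161 -0.284 0.43 0 0 0 1" --pt "0.161 -0.284 0.445 0 0 0 1"

```text
time_s: 12.53
position: [0.5402, 0.0476, 0.0815]
tcp_rot: [[0.001, 1.0, -0.0], [1.0, -0.001, 0.0], [0.0, -0.0, -1.0]]
force: [0.5, 0.2, -0.2]
opening: 0.0
grasp_force: 0.0
```

>>> step_arm --pt "0 0 0.01 0 0 0 1" --pt "0 0 0.02 0 0 0 1" --pt "0 0 0.03 0 0 0 1" --pt "0 0 0.037 0 0 0 1" --pt "0 0 0.037 0 0 0 1"

```text
time_s: 12.95
position: [0.5408, 0.0476, 0.0728]
tcp_rot: [[-0.0, 1.0, 0.002], [1.0, 0.0, -0.001], [-0.001, 0.002, -1.0]]
force: [-4.2, -2.0, 14.8]
opening: 0.006
grasp_force: 7.3
```

Hard stop reached at the shut height with 15 N. Lifting off and handing in.

>>> step_arm --pt "0 0 -0.1 0 0 0 1" --pt "0 0 -0.2 0 0 0 1" --pt "0 0 -0.3 0 0 0 1" --pt "0 0 -0.4 0 0 0 1" --pt "0.0 0.28 -0.47 0 0 0 1" --pt "0 0.28 -0.47 0 0 0 1" --pt "0 0.28 -0.47 0 0 0 1" --pt "0 0.28 -0.47 0 0 0 1"

```text
time_s: 13.62
position: [0.6274, 0.0478, 0.2128]
tcp_rot: [[0.0, 1.0, 0.006], [1.0, -0.0, -0.0], [-0.0, 0.006, -1.0]]
force: [-0.6, -0.2, 0.0]
opening: 0.006
grasp_force: 0.0
```

```bash
python3 - <<'E'
from rig import *
s=read_state();print(s['position'],s['force'])
print(hand_in())
E
```

```text
[0.62736108 0.04775183 0.21278199] [-0.62389936 -0.21004937  0.04628336]
the job is handed in; nothing more can be done
None
```

I pressed all eight rim parts to their hard stops, then pushed the vent plug down to its stop, and handed in at about 13.6 s; a picture taken before the vent press showed the rim flush and the pan unmoved, and no verdict came back.

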